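# Put the small rolling pin away in its cradle

### The arm

A 6-joint arm with a two-finger parallel gripper is mounted at the origin on the work surface. World frame = base frame: x ahead of the robot, y to its left, z up, the work surface at z = 0. Lengths are in m, angles in degrees, forces in N, time in s.
With the tool pointing down it reaches from about 0.35 to 0.875 m from the base axis. Payload 4.2 kg.
Tool frame: the origin (TCP) lies on the front face of the gripper's body, between the roots of the fingers; the fingertips stand finger_overhang ahead of it and the grasp point (between the pads) lies 51 mm ahead of it (finger_overhang is the distance from the TCP to the fingertips, in m); z points along the fingers, y is the line along which they close (so a half turn about z gives the same grasp; the last joint's range is limited). The gripper opens to 87 mm and grips with 3 to 60 N. Pads are 19 mm wide; open, the fingers measure 117 mm over their backs; the gripper's body (75 mm by 190 mm) begins 51 mm behind the grasp point.
Start: joints at [-56.574, 22.042, 0.453, 0, -68.411, -14.817], TCP at [0.199, -0.592, 0.292] pointing down, gripper open.
Joint ranges: [-179.83, 179.83], [-69.29, 118.12], [-61.27, 80.66], [-181.25, 117.63], [-171.15, -9.14], [-177.46, 177.46]. Speed limits (degrees/s): [159.86, 159.86, 180, 180, 180, 180].

### API

Orientations are given as a 3x3 rotation matrix whose columns are the frame's x, y, z axes.
In Python, from station import sense, capture, camera_model, finish_job, finger_overhang gives the robot as it stands. The module is installed in compiled form; this text tells all that it offers.
- The arm moves only by the tool jog_arm, never from a script. Its argument "rows" is a list that holds one entry, the list of rows, each a list of 4 numbers: the shift along the tool's x, y, z in m, then the turn about the tool's z in rad. A call has 1 to 20 rows; each row shifts and turns the commanded pose from where the row before left it, along the tool's axes as they then stand; what a row does not reach is not made up. A row lasts 1/8 s, in which the tool goes at most 62.5 mm and 10.7 degrees, less where a joint would pass 70% of its speed; a pose out of reach is approached as far as the arm can. A call is refused whole if a number of a shift passes 0.0625 or a number of a turn 0.188, either way. A call with a gripper value outside its range is refused whole. "claw" is the opening, from 0 (shut) to 1 (fully open), set as the call begins (left out, the last holds). The fingers move at their own pace and stop on an object; the grip force is fixed at half the most. Time passes only in rows, so rows that do not move let the fingers close. It gives the time, the measured TCP pose, the force, the opening and the grip force at its end, in the units of the state.
- sense(): the state, without advancing time (a new reading comes with each control period).
- capture(name): name is "scene" or "top" or "wrist"; returns the picture (400x640x3 uint8, red, green, blue); there is no depth.
- camera_model(name): a dict with "fovy" (degrees; the focal length in pixels is half the picture's height over the tangent of half this angle, whatever the lens; pixels are square), "cx", "cy" (the principal point, pixels), "k1" (the pictures are not rectified: a ray, as slopes to the right and down, at radius r is drawn at 1 + k1 r^2 times it, then the intrinsics apply), "eye" and "rotation" of the camera in the world. Camera axes: x right, y down, z forward; pixel columns grow to the right and rows downward; lengths in m; the calibration is good to about 2 mm. A picture is of the moment at which its call begins: read the wrist's pose just before it. camera_model takes no time and is no camera call; for the wrist camera it gives the pose at the moment of the call.
- finish_job(): hands the job in; it is judged then, once.
The state is a dict: "time_s": time; "joints": joint angles; "joint_velocities": joint speeds; "effort": joint torques, N m; "tcp_pos": TCP position; "ee_rot": TCP orientation; "wrist_force": force on the tool from outside, world axes, zero at the start; "moment": the same for the moment, N m; "gripper_width": opening from 0.0 (shut) to 1.0 (fully open); "gripper_force": force on a finger pad.
Only numpy, scipy, OpenCV 4.12 (cv2) and the standard library are available. Lean on these libraries where they do the work, as an engineer would, in place of code of your own. Each camera call takes 0.05 s, during which the arm holds its last target. There are 200 camera calls.

### The job

The small rolling pin is standing on its end. Lay it gently on its side on the pastry board first and let go of it there, then take it again and lay it in the wooden cradle, resting level on both saddles with its handle in the slotted block. Never let the pin topple or drop, and leave the four cookie cutters where they are.

Things in the scene. Friction and masses are not known exactly. Their poses are not given: they have to be found in the camera images.
- pin_center (a point): Loose wooden rolling pin, 0.16-0.26 kg, 180 mm long: a thick cylinder 50 mm in diameter, 125 mm long, then a handle 24 mm in diameter, 55 mm long. Starts upright on the table on its flat end, handle up. Point: on its axis, 90 mm from the flat end. z axis: along the pin to the handle. Balance point about 19 mm nearer the flat end. Lying, its axis is 25 mm above the surface and it can roll.
- pin_handle (a point): Point on the pin's axis in the handle, 155 mm from the flat end (65 mm beyond pin_center), 30 mm above the shoulder where the handle begins and 25 mm from the handle's tip. Same axes as pin_center.
- board_top (a point): Centre of the top face of the pastry board: flat wood, 280 mm square, 20 mm thick, fixed on the table. x, y run along its sides, z up. Two cutters lie on it near its two far (+x) corners, about 95 mm along x and 92 mm to either side along y; the rest is free.
- cradle_bed (a point): Wooden cradle fixed on the table, 206 x 90 mm, 70 mm high. Point: 45 mm above the table, where the middle of the pin's thick body (62.5 mm from its flat end) belongs, on its axis. x axis: along the cradle to the slotted block, z up. The bay for the body runs x = -68 to +68 mm, between a plain end board 12 mm thick and the block; both rise 25 mm above the point.
- star_cutter: Bystander: steel star cookie cutter, 72 mm across, 22 mm high, on the board. Origin at the centre of its underside.
- hex_cutter: Bystander: brass six-sided cookie cutter, 68 mm across, 24 mm high, on the board. Origin at the centre of its underside.
- house_cutter: Bystander: aluminium pointed cookie cutter, 66 by 44 mm, 24 mm high, on the table beyond the board's left (+y) far corner. Origin at its underside.
- round_cutter: Bystander: round steel cookie cutter, 68 mm across, 30 mm high, on the table beyond the board's right (-y) far corner. Origin at the centre of its underside.
- cradle_saddles (a point): Same place and axes as cradle_bed. Two V-shaped saddles (45 degree sides, each 20 mm long) at the two ends of the bay carry and centre the body. Between them (x = -47 to +47 mm) the bay is open at both sides, with its floor 33 mm below the point: room for fingers.
- cradle_slot (a point): Middle of the slot in the cradle's block, at the height of the seated pin's axis, 97 mm along x from cradle_bed. The block is 58 mm long; its slot for the handle is 32 mm wide, open at the top and at both ends, floor 16 mm below and rims 25 mm above this point. Same axes as cradle_bed.
There are look-alikes about, which are no part of the job. Of the things that look like the part that bears pin_center, the smallest one is meant.

How it is judged:
By the outcome, as a careful person would: the job done as asked, in the order asked, and still so for the second after the job is handed in, with the robot touching nothing.
It also fails if it takes over 67 s, if anything falls off the work surface, if the arm or the gripper's body presses on something with over 40 N, if the wrist force passes 120 N, or if a joint passes its speed limit or range.

## Working session

There is one attempt and no reset: what is moved stays moved. The work goes in short steps, Python scripts to look and compute and a tool call to move; the robot and the scene stay as the last step left them, time stands still between calls to the robot, and variables do not carry over. Pictures are saved under pics/ and viewed, at most 10 in all, crops included, and the job is handed in when it is done.

Besides the shell and the picture viewer there is one more tool, called as name([rows], argument=value, ...), one row to a line, values as JSON. jog_arm: Moves the arm, as the interface text tells. Its arguments: {"type":"object","properties":{"rows":{"type":"array"},"claw":{"type":"number"}},"required":["rows"]}

```bash
mkdir -p pics; python3 - <<'E'
from station import *
import cv2
print(finger_overhang if not callable(finger_overhang) else finger_overhang())
s=sense();print(s)
for n in("scene","top"):
    im=capture(n);cv2.imwrite(f"pics/{n}0.png",im[:,:,::-1]);print(n,camera_model(n))
print(camera_model("wrist"))
E
```

```text
0.0697
{'time_s': 0.0, 'joints': array([-5.65725368e+01,  2.20928102e+01,  3.78472381e-01, -2.74945832e-02,
       -6.84115037e+01, -1.48161461e+01]), 'joint_velocities': array([ 0.03950574, -0.01769939,  0.03704025, -0.03916925,  0.06931673,
        0.14455289]), 'effort': array([-3.64465559e-04, -3.90665495e+01,  1.87402725e+01,  4.22004819e+00,
        1.08844033e-02, -2.06193672e-04]), 'tcp_pos': array([ 0.19933477, -0.59188105,  0.29113279]), 'ee_rot': array([[-9.47761826e-01, -3.18977772e-01, -8.37505757e-04],
       [-3.18978844e-01,  9.47759556e-01,  2.07881081e-03],
       [ 1.30659642e-04,  2.23736415e-03, -9.99997489e-01]]), 'wrist_force': array([-0.04012546,  0.06794474,  0.32529767]), 'moment': array([ 0.01476765,  0.04947259, -0.00064721]), 'gripper_force': 0.0, 'gripper_width': 0.9992027769359754}
scene {'fovy': 56.835017084174396, 'cx': 324.94030572419706, 'cy': 196.6733954675191, 'k1': -0.03430816781531634, 'eye': array([1.16208241, 0.22591697, 0.74047132]), 'rotation': array([[-0.37074163,  0.65645829, -0.65697273],
       [ 0.92863222,  0.25144486, -0.27279604],
       [-0.0138868 , -0.71122289, -0.7028294 ]])}
top {'fovy': 48.67991207027946, 'cx': 316.04690521287176, 'cy': 203.37964743987885, 'k1': -0.11763093624780077, 'eye': array([ 0.30465462, -0.0387327 ,  1.39344204]), 'rotation': array([[ 0.00607031, -0.98241647,  0.18660393],
       [-0.99985917, -0.0088826 , -0.01423849],
       [ 0.01564565, -0.18649122, -0.98233204]])}
{'fovy': 71.39889551274142, 'cx': 320.322317790965, 'cy': 198.85747612522266, 'k1': -0.02575975322012154, 'eye': array([ 0.12438461, -0.61715423,  0.38186505]), 'rotation': array([[-0.31951083,  0.909585  ,  0.26564629],
       [ 0.94758212,  0.30640949,  0.09056131],
       [ 0.00097666,  0.28065699, -0.95980764]])}
```

View pics/scene0.png

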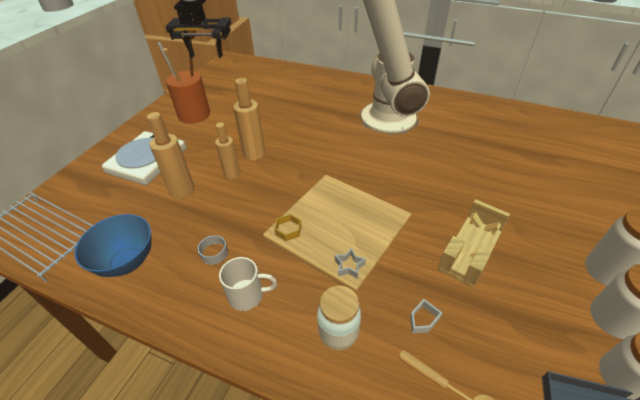

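View pics/top0.png

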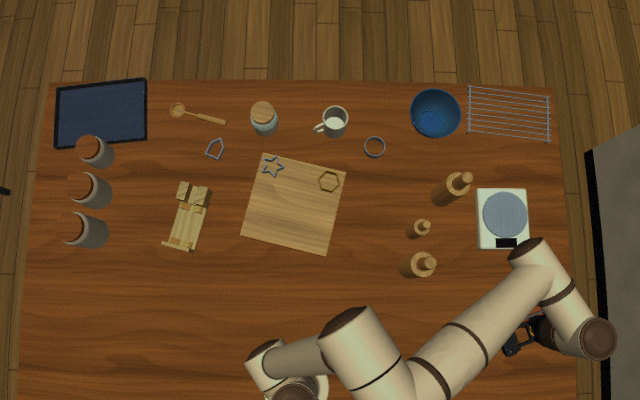

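Three upright pins are candidates: scene (250,120), (228,152) and (172,160). In the top view they are at (423,265), (420,228) and (458,185). The middle one is clearly shortest and thinnest, so it fits "smallest". I'll confirm it in an enlarged crop.

```bash
cat > h.py <<'E'
import numpy as np, cv2
from station import *
def K(m):
    f=200/np.tan(np.radians(m['fovy']/2)); return np.array([[f,0,m['cx']],[0,f,m['cy']],[0,0,1.]]),np.array([m['k1'],0,0,0,0.])
def ray(m,uv):
    k,d=K(m); p=cv2.undistortPointsIter(np.array([[uv]],float),k,d,None,None,(3,50,1e-9))[0,0] if hasattr(cv2,'undistortPointsIter') else cv2.undistortPoints(np.array([[uv]],float),k,d)[0,0]
    return m['rotation']@np.array([p[0],p[1],1])
def atz(m,uv,z):
    r=ray(m,uv); return m['eye']+r*(z-m['eye'][2])/r[2]
def proj(m,P):
    k,d=K(m); R=m['rotation'].T
    return cv2.projectPoints(np.atleast_2d(np.array(P,float)),cv2.Rodrigues(R)[0],-R@m['eye'],k,d)[0][:,0]
def crop(im,x,y,w,h,s):
    return cv2.resize(im[y:y+h,x:x+w],None,fx=s,fy=s,interpolation=cv2.INTER_CUBIC)
E
python3 - <<'E'
import cv2,numpy as np
from h import *
s=cv2.imread('pics/scene0.png');t=cv2.imread('pics/top0.png')
a=crop(s,140,70,130,145,4)   # 520x580 
b=crop(t,390,160,70,145,4)  # 280
cv2.imwrite('pics/c1.png',np.hstack([a,b]))
a=crop(t,155,140,200,125,4)  # 800x500
cv2.imwrite('pics/c2.png',a)
E
```

```text
(no output)
```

View pics/c1.png

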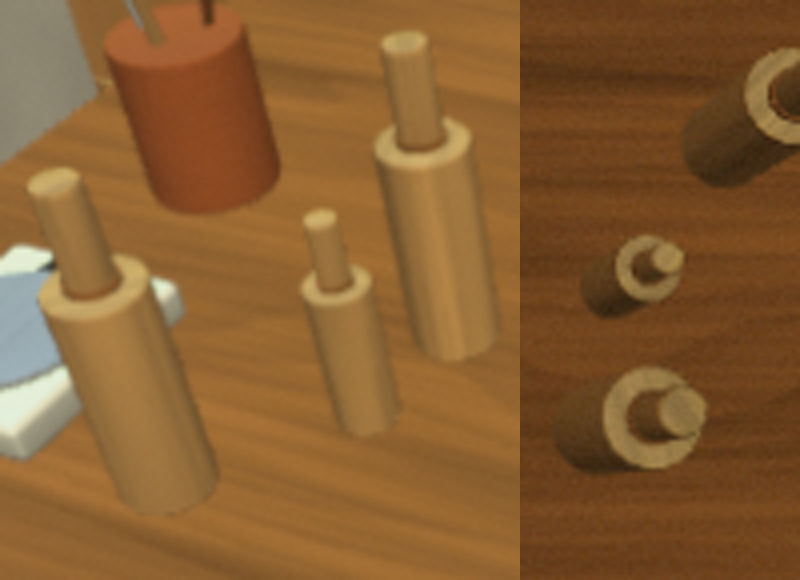

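View pics/c2.png

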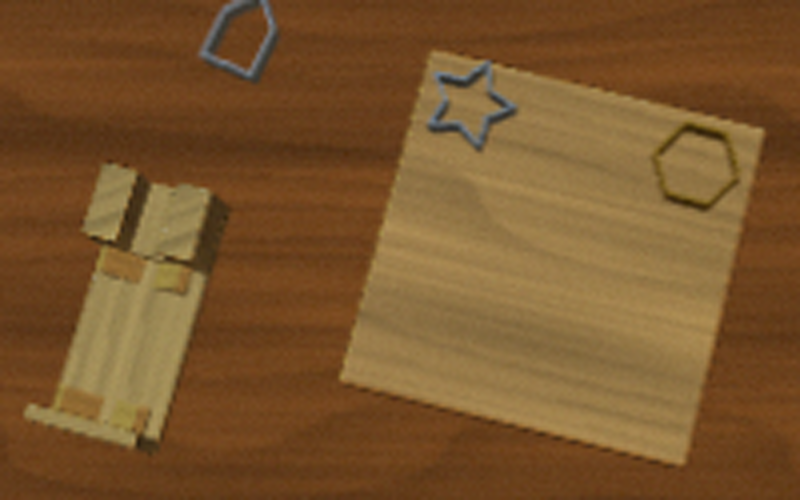

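```bash
python3 - <<'E'
from h import *
np.set_printoptions(precision=4,suppress=True)
t=camera_model('top');s=camera_model('scene')
print('tip',atz(t,(425.9,224.6),.18),atz(s,(220,124.25),.18))
print('sh',atz(t,(422.5,227),.125),atz(s,(224.2,141.2),.125))
def tri(a,b):
    r1,r2=ray(t,a),ray(s,b);x=np.linalg.lstsq(np.c_[r1,-r2],s['eye']-t['eye'],rcond=None)[0]
    return (t['eye']+r1*x[0]+s['eye']+r2*x[1])/2
print('tall near tip',tri((430.9,262.7),(140+405/4,70+40/4)),'far',tri((463,178),(140+57/4,70+183/4)))
c=lambda p:(155+p[0]/4,140+p[1]/4)
B=np.array([atz(t,c(p),.02) for p in [(430,50),(765,130),(685,465),(340,380)]])
print(B,B.mean(0),[np.linalg.norm(B[i]-B[i-1]) for i in range(4)])
d=(B[0]-B[3]+B[1]-B[2]);print('board yaw',np.degrees(np.arctan2(d[1],d[0])))
C=np.array([atz(t,c(p),.07) for p in [(105,163),(212,187),(135,447),(25,408),(138,172),(118,243)]]);print('cr',C)
d=(C[0]-C[3]);print(np.degrees(np.arctan2(d[1],d[0])),np.linalg.norm(d),np.linalg.norm(C[1]-C[0]),np.linalg.norm(C[2]-C[3]))
def model(c,yaw):
    a=np.radians(yaw);R=np.array([[np.cos(a),-np.sin(a),0],[np.sin(a),np.cos(a),0],[0,0,1]]);return lambda P:R@np.array(P)+c
from scipy.optimize import least_squares
L=[(126,45,25),(126,-45,25),(-80,45,25)];px=[c(p) for p in [(105,163),(212,187),(25,406)]]
f=lambda v:np.concatenate([proj(t,model(np.array([v[0],v[1],.045]),v[2])(np.array(l)/1000))[0]-q for l,q in zip(L,px)])
r=least_squares(f,[.5,.3,-13],x_scale=[.01,.01,1]);print('cradle',r.x,r.fun)
# overlay of the model on both views
o=[]
for n,m,box in(('top',t,(155,140,70,120)),('scene',s,(430,190,90,100))):
    im=cv2.imread(f'pics/{n}0.png');im=crop(im,*box,5)
    M=model(np.array([r.x[0],r.x[1],.045]),r.x[2])
    for l in [(126,45,25),(126,-45,25),(-80,45,25),(-80,-45,25),(68,16,25),(126,16,25),(126,-16,25),(68,-16,25),(68,45,25),(68,-45,25),(-68,45,25),(-68,-45,25)]:
        u=(proj(m,M(np.array(l)/1000))[0]-box[:2]+.5)*5-.5
        cv2.drawMarker(im,tuple(int(round(q)) for q in u),(0,0,255),0,10,1)
    o.append(cv2.copyMakeBorder(im,0,600-im.shape[0],0,0,0))
cv2.imwrite('pics/c3.png',np.hstack(o))
E
```

```text
tip [ 0.4774 -0.3644  0.18  ] [ 0.4798 -0.3627  0.18  ]
sh [ 0.4781 -0.3688  0.125 ] [ 0.4816 -0.3611  0.125 ]
tall near tip [ 0.366  -0.3515  0.2572] far [ 0.5961 -0.4544  0.2557]
[[ 0.7316  0.1158  0.02  ]
 [ 0.6674 -0.155   0.02  ]
 [ 0.3991 -0.0913  0.02  ]
 [ 0.4629  0.1784  0.02  ]] [0.5652 0.0119 0.02  ] [np.float64(0.2759866937246739), np.float64(0.2783183505096355), np.float64(0.2757660755596243), np.float64(0.27706000919179397)]
board yaw -13.241549533136183
cr [[0.6236 0.3601 0.07  ]
 [0.6052 0.2752 0.07  ]
 [0.4046 0.3238 0.07  ]
 [0.4328 0.4101 0.07  ]
 [0.6166 0.3337 0.07  ]
 [0.5606 0.3459 0.07  ]]
-14.676370327954379 0.19728150061186062 0.08694376289365192 0.090812184448965
cradle [  0.4953   0.3484 -14.5176] [ 0.0323 -1.5397  0.6359 -0.2509 -0.6827  1.6989]
```

View pics/c3.png

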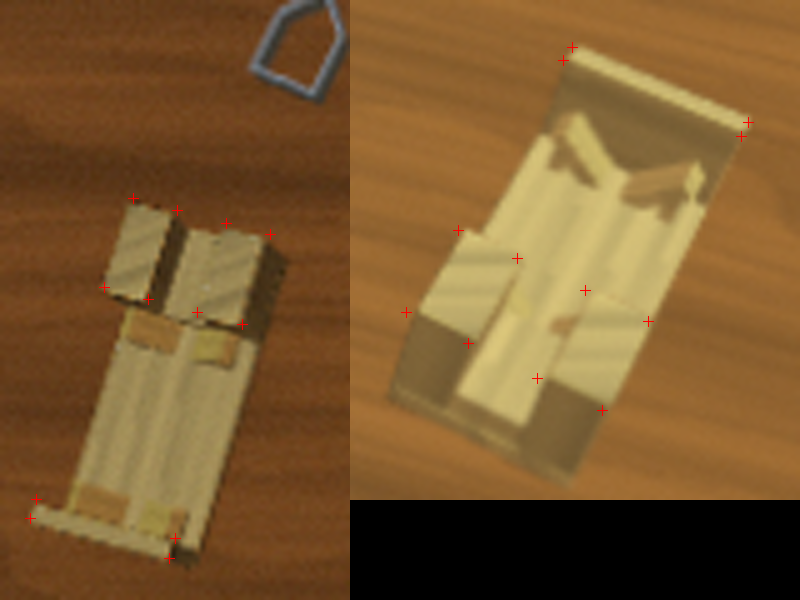

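jog_arm([
  [[0, 0, -0.043, 0], [0, 0, -0.043, 0], [0, 0, -0.043, 0], [0, 0, 0, -0.1838], [0, 0, 0, -0.1838], [0, 0, 0, -0.1838], [0, 0, 0, -0.1838], [0, 0, 0, -0.1838], [0, 0, 0, -0.1838], [0, 0, 0, -0.1838], [0, 0, 0, -0.1838], [0, 0, 0, -0.1838], [0, 0, 0, -0.1838], [0, 0, 0, -0.1838], [0, 0, 0, -0.1838], [0, 0, 0, -0.1838], [0, 0, 0, -0.1838], [0, 0, 0, 0]],
])

```text
time_s: 2.35
tcp_pos: [0.1995, -0.5922, 0.4207]
ee_rot: [[0.97, -0.243, -0.0], [-0.243, -0.97, 0.001], [-0.001, -0.001, -1.0]]
wrist_force: [0.1, 0.1, -0.5]
gripper_width: 1.003
gripper_force: 0.0
```

jog_arm([
  [[0.027, -0.036, 0, 0], [0.027, -0.036, 0, 0], [0.027, -0.036, 0, 0], [0.027, -0.036, 0, 0], [0.027, -0.036, 0, 0], [0.027, -0.036, 0, 0], [0.027, -0.036, 0, 0], [0.027, -0.036, 0, 0], [0, 0, 0, 0], [0, 0, 0, 0]],
])

```text
time_s: 3.6
tcp_pos: [0.4783, -0.365, 0.4211]
ee_rot: [[0.97, -0.243, -0.001], [-0.243, -0.97, 0.0], [-0.001, 0.0, -1.0]]
wrist_force: [-0.2, -0.5, 0.7]
gripper_width: 1.0
gripper_force: 0.0
```

```bash
python3 - <<'E'
from h import *
np.set_printoptions(precision=4,suppress=True)
s=sense();print(s['tcp_pos'],s['ee_rot'],s['joints'])
m=camera_model('wrist');im=capture('wrist');cv2.imwrite('pics/w1.png',im[:,:,::-1])
print(m['eye'],proj(m,[[.479,-.364,.18],[.479,-.364,.125]]))
E
```

```text
[ 0.4783 -0.365   0.4211] [[ 0.9701 -0.2427 -0.0007]
 [-0.2427 -0.9701  0.0001]
 [-0.0007  0.0001 -1.    ]] [-21.937   16.533   10.4962   0.0105 -84.0023  97.8911]
[ 0.5512 -0.3841  0.5116] [[318.3967 181.4344]
 [318.6205 172.8107]]
```

View pics/w1.png

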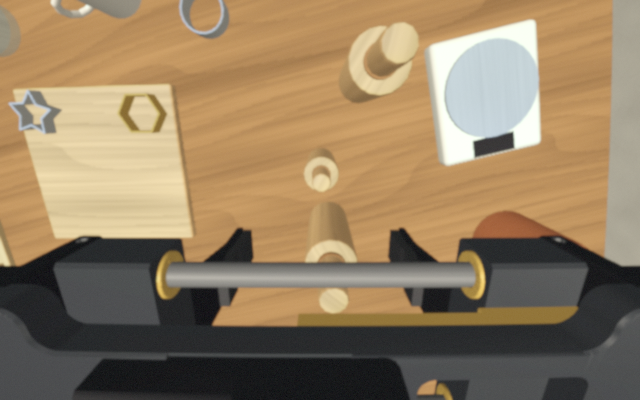

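Wrist view: the small pin's tip is at (321,182) with its shoulder at (321,173). The tall neighbours have their tips at (400,43) and (334,300), so the fingers clear them.

```bash
python3 - <<'E'
from h import *
np.set_printoptions(precision=4,suppress=True)
s=sense();m=camera_model('wrist')
p=atz(m,(321,182),.18);print(p,atz(m,(321,173.5),.125))
d=p-s['tcp_pos'];print(s['ee_rot'].T@d)
im=cv2.imread('pics/w1.png');g=crop(im,295,145,55,55,4)
E
```

```text
[ 0.4772 -0.3673  0.18  ] [ 0.4769 -0.3674  0.125 ]
[-0.0002  0.0021  0.2412]
```

jog_arm([
  [[0, 0.0015, 0.04, 0], [0, 0, 0.045, 0], [0, 0, 0.045, 0], [0, 0, 0.045, 0], [0, 0, 0.03, 0], [0, 0, 0.01, 0], [0, 0, 0, 0], [0, 0, 0, 0]],
])

```text
time_s: 4.65
tcp_pos: [0.4788, -0.367, 0.2081]
ee_rot: [[0.97, -0.242, 0.003], [-0.242, -0.97, -0.002], [0.003, 0.001, -1.0]]
wrist_force: [0.7, 1.0, -0.7]
gripper_width: 0.997
gripper_force: 0.0
```

jog_arm([
  [[0, 0, 0, 0], [0, 0, 0, 0], [0, 0, 0, 0], [0, 0, 0, 0], [0, 0, 0, 0], [0, 0, 0, 0], [0, 0, 0, 0], [0, 0, 0, 0]],
], claw=0.2)

```text
time_s: 5.65
tcp_pos: [0.4782, -0.3662, 0.2062]
ee_rot: [[0.97, -0.241, 0.0], [-0.241, -0.97, 0.0], [-0.0, -0.0, -1.0]]
wrist_force: [0.3, 0.7, 0.4]
gripper_width: 0.267
gripper_force: 30.0
```

jog_arm([
  [[0, 0, -0.005, 0], [0, 0, -0.015, 0], [0, 0, -0.02, 0], [0, 0, -0.015, 0], [0, 0, -0.005, 0], [0, 0, 0, 0]],
])

```text
time_s: 6.4
tcp_pos: [0.4781, -0.3663, 0.2664]
ee_rot: [[0.97, -0.241, 0.0], [-0.241, -0.97, 0.0], [0.0, -0.0, -1.0]]
wrist_force: [-0.2, -0.0, -2.5]
gripper_width: 0.268
gripper_force: 30.0
```

jog_arm([
  [[-0.003, -0.008, 0, 0], [-0.006, -0.016, 0, 0], [-0.009, -0.024, 0, 0], [-0.0121, -0.0323, 0, 0], [-0.0121, -0.0323, 0, 0], [-0.0121, -0.0323, 0, 0], [-0.0121, -0.0323, 0, 0], [-0.0121, -0.0323, 0, 0], [-0.0121, -0.0323, 0, 0], [-0.0121, -0.0323, 0, 0], [-0.0121, -0.0323, 0, 0], [-0.0121, -0.0323, 0, 0], [-0.009, -0.024, 0, 0], [-0.006, -0.016, 0, 0], [-0.003, -0.008, 0, 0], [0, 0, 0, 0], [0, 0, 0, 0]],
])

```text
time_s: 8.52
tcp_pos: [0.4306, 0.0435, 0.2662]
ee_rot: [[0.97, -0.242, -0.0], [-0.242, -0.97, -0.0], [-0.0, 0.0, -1.0]]
wrist_force: [-0.9, 0.1, -2.4]
gripper_width: 0.271
gripper_force: 30.0
```

```bash
python3 - <<'E'
from h import *
np.set_printoptions(precision=4,suppress=True)
s=sense();print(s['tcp_pos'],s['ee_rot'],s['wrist_force'],s['moment'])
a=crop(capture('scene')[:,:,::-1],240,60,200,200,3);m=camera_model('wrist');w=capture('wrist')[:,:,::-1]
cv2.imwrite('pics/a2.png',a);cv2.imwrite('pics/w2.png',w)
E
```

```text
[0.4306 0.0435 0.2662] [[ 0.9704 -0.2416 -0.0003]
 [-0.2416 -0.9704 -0.0002]
 [-0.0002  0.0002 -1.    ]] [-0.9249  0.0751 -2.4223] [ 0.0197  0.1399 -0.0066]
```

View pics/a2.png

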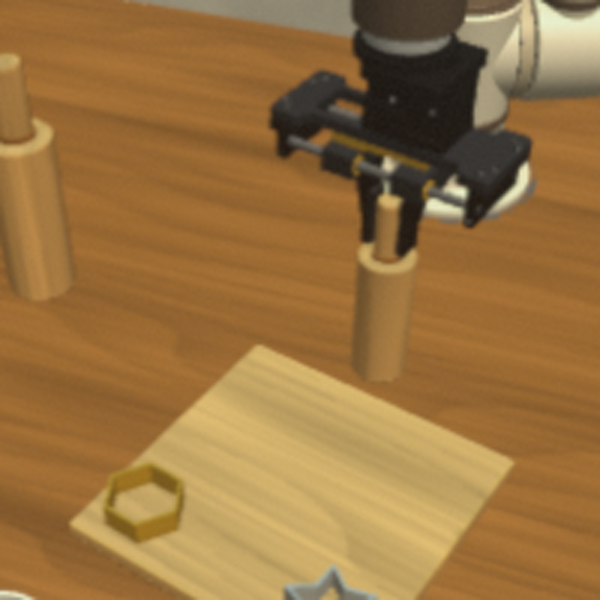

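jog_arm([
  [[0, 0, 0.008, 0], [0, 0, 0.015, 0], [0, 0, 0.008, 0], [0, 0, 0.005, 0], [0, 0, 0.003, 0], [0, 0, 0.001, 0], [0, 0, 0.001, 0], [0, 0, 0, 0]],
])

```text
time_s: 9.62
tcp_pos: [0.4312, 0.044, 0.2261]
ee_rot: [[0.971, -0.241, 0.001], [-0.241, -0.971, 0.0], [0.001, -0.0, -1.0]]
wrist_force: [-1.3, 0.6, 3.8]
gripper_width: 0.269
gripper_force: 30.0
```

jog_arm([
  [[0.004, 0, 0, 0], [0.004, 0, 0, 0], [0.004, 0, 0, 0], [0.004, 0, 0, 0], [0, 0, 0, 0]],
])

```text
time_s: 10.25
tcp_pos: [0.4472, 0.0401, 0.2271]
ee_rot: [[0.971, -0.241, 0.002], [-0.241, -0.971, 0.0], [0.002, -0.001, -1.0]]
wrist_force: [-4.5, 0.2, 10.3]
gripper_width: 0.266
gripper_force: 30.0
```

jog_arm([
  [[0.005, 0, 0, 0], [0.006, 0, 0, 0], [0.007, 0, 0, 0], [0.007, 0, 0.0007, 0], [0.007, 0, 0.001, 0], [0.007, 0, 0.0013, 0], [0.0065, 0, 0.0016, 0], [0.0065, 0, 0.0019, 0], [0.0065, 0, 0.0022, 0], [0.0065, 0, 0.0025, 0], [0, 0, 0, 0]],
])

```text
time_s: 11.62
tcp_pos: [0.5115, 0.0244, 0.216]
ee_rot: [[0.971, -0.24, 0.005], [-0.24, -0.971, -0.0], [0.005, -0.001, -1.0]]
wrist_force: [-0.2, -0.6, 7.6]
gripper_width: 0.264
gripper_force: 30.0
```

```bash
python3 - <<'E'
from h import *
np.set_printoptions(precision=4,suppress=True)
s=sense();print(s['tcp_pos'],s['wrist_force'],s['moment'],s['gripper_width'])
a=crop(capture('scene')[:,:,::-1],240,60,200,200,3)
cv2.imwrite('pics/a3.png',a)
E
```

```text
[0.5115 0.0244 0.216 ] [-0.1849 -0.6233  7.6184] [-0.2004  0.3914  0.0329] 0.2642590704427971
```

View pics/a3.png

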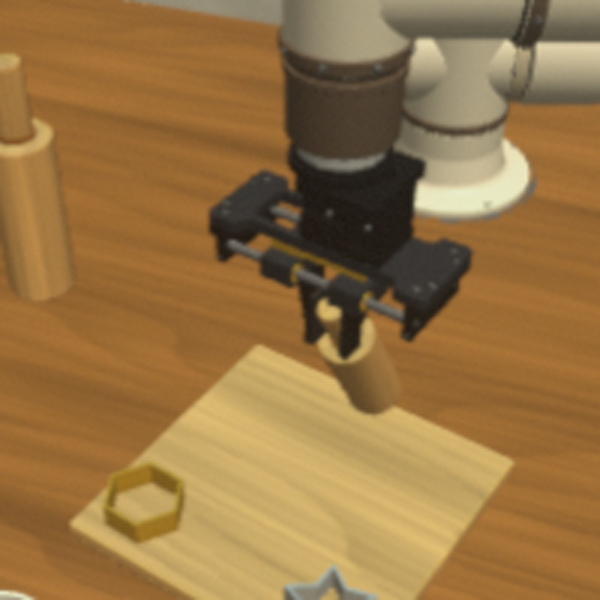

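jog_arm([
  [[0.0075, 0, 0.003, 0], [0.0075, 0, 0.0035, 0], [0.0072, 0, 0.004, 0], [0.0071, 0, 0.0042, 0], [0.0068, 0, 0.0047, 0], [0.0065, 0, 0.0049, 0], [0.0062, 0, 0.0053, 0], [0.006, 0, 0.0057, 0], [0.0056, 0, 0.006, 0], [0.0054, 0, 0.0062, 0], [0.005, 0, 0.0065, 0], [0.0047, 0, 0.0068, 0], [0.0043, 0, 0.007, 0], [0.004, 0, 0.0072, 0], [0, 0, 0, 0]],
])

```text
time_s: 13.55
tcp_pos: [0.5899, 0.004, 0.1376]
ee_rot: [[0.97, -0.242, -0.003], [-0.242, -0.97, -0.0], [-0.003, 0.001, -1.0]]
wrist_force: [0.1, -0.1, 0.8]
gripper_width: 0.263
gripper_force: 30.0
```

jog_arm([
  [[0.0033, 0, 0.0072, 0], [0.003, 0, 0.0073, 0], [0.0025, 0, 0.0073, 0], [0.002, 0, 0.006, 0], [0.0015, 0, 0.005, 0], [0.001, 0, 0.004, 0], [0.0005, 0, 0.002, 0], [0, 0, 0.001, 0], [0, 0, 0, 0]],
])

```text
time_s: 14.68
tcp_pos: [0.6041, 0.0008, 0.0993]
ee_rot: [[0.97, -0.241, -0.0], [-0.241, -0.97, 0.0], [-0.0, -0.0, -1.0]]
wrist_force: [1.2, -0.5, 1.5]
gripper_width: 0.258
gripper_force: 30.0
```

jog_arm([
  [[0, 0, 0.001, 0], [0, 0, 0.001, 0], [0, 0, 0.001, 0], [0, 0, 0, 0], [0, 0, 0, 0]],
])

```text
time_s: 15.3
tcp_pos: [0.6041, 0.0008, 0.0962]
ee_rot: [[0.97, -0.241, -0.0], [-0.241, -0.97, 0.0], [-0.0, 0.0, -1.0]]
wrist_force: [2.3, -0.5, 0.7]
gripper_width: 0.258
gripper_force: 29.9
```

```bash
python3 - <<'E'
from h import *
np.set_printoptions(precision=4,suppress=True)
s=sense();print(s['tcp_pos'],s['wrist_force'],s['moment'],s['gripper_width'])
a=crop(capture('scene')[:,:,::-1],250,120,200,180,4)
cv2.imwrite('pics/a4.png',a[:600])
E
```

```text
[0.6041 0.0008 0.0962] [ 2.3281 -0.4912  0.695 ] [-0.0972 -0.0937  0.014 ] 0.25793743742282366
```

View pics/a4.png

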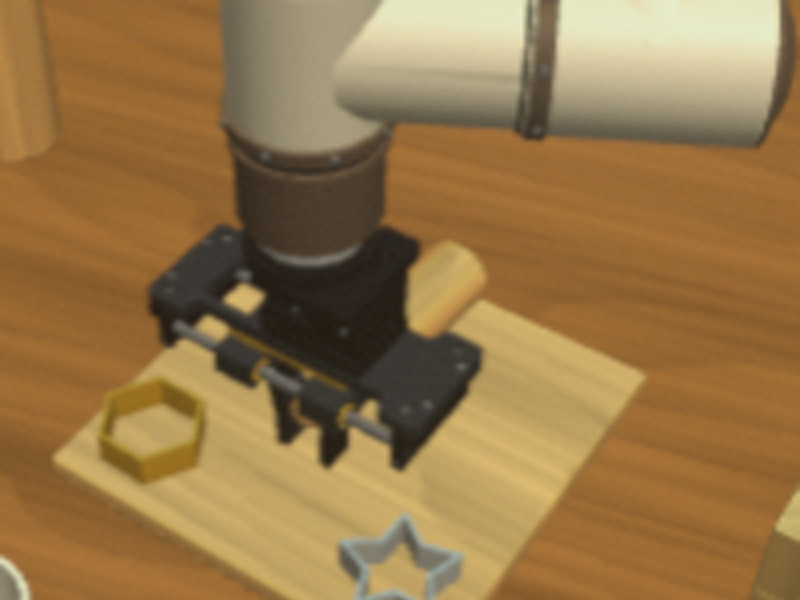

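```bash
python3 - <<'E'
from h import *
m=camera_model('scene');s=sense()
h=s['tcp_pos']-[0,0,.051];d=s['ee_rot'][:,0]*[1,1,0]
E=[]
for tilt in(-5,0,5,10):
    t=np.radians(tilt);a=d*np.cos(t)-np.array([0,0,1])*np.sin(t) # handle down
    f=h-.155*a;n=np.cross(d,[0,0,1]);q=np.cross(n,a)
    c=np.linspace(0,2*np.pi,24,0)
    p=proj(m,[f+.025*(np.cos(k)*n+np.sin(k)*q) for k in c]);p=(p-[250,120])*4
    print(tilt,p.min(0),p.max(0))
E
```

```text
-5 [411.57651396 263.65013025] [473.65387041 326.37662716]
0 [412.81029101 249.96229992] [475.48412567 310.55214243]
5 [413.13102565 237.14555464] [476.43779527 295.29279268]
10 [412.51007064 225.30756856] [476.48179088 280.69663557]
```

jog_arm([
  [[0, 0, 0, 0], [0, 0, 0, 0], [0, 0, 0, 0], [0, 0, 0, 0]],
], claw=0.5)

```text
time_s: 15.85
tcp_pos: [0.604, 0.0008, 0.0962]
ee_rot: [[0.97, -0.241, -0.0], [-0.241, -0.97, -0.0], [-0.0, 0.0, -1.0]]
wrist_force: [-0.9, -0.4, 0.9]
gripper_width: 0.494
gripper_force: 0.0
```

jog_arm([
  [[0, 0, -0.01, 0], [0, 0, -0.03, 0], [0, 0, -0.04, 0], [-0.03, 0, -0.05, 0], [-0.04, 0, -0.05, 0], [-0.04, 0, -0.03, 0], [-0.04, 0, 0, 0], [-0.03, 0, 0, 0], [0, 0, 0, 0], [0, 0, 0, 0]],
])

```text
time_s: 17.1
tcp_pos: [0.4308, 0.0441, 0.3058]
ee_rot: [[0.971, -0.241, 0.002], [-0.241, -0.971, 0.001], [0.002, -0.001, -1.0]]
wrist_force: [0.6, 0.1, -0.2]
gripper_width: 0.498
gripper_force: 0.0
```

```bash
python3 - <<'E'
from h import *
np.set_printoptions(precision=4,suppress=True)
s=sense();print(s['time_s'],s['tcp_pos'],s['ee_rot'])
m=camera_model('wrist');w=capture('wrist')[:,:,::-1];cv2.imwrite('pics/w5.png',w)
h=np.array([.6041,.0008,.045]);d=np.array([.970,-.241,0])
print(proj(m,[h+.025*d,h-.03*d,h-.155*d]))
t=capture('top')[:,:,::-1];cv2.imwrite('pics/t5.png',t);print(proj(camera_model('top'),[h+.025*d,h-.03*d,h-.155*d]))
sc=capture('scene')[:,:,::-1];cv2.imwrite('pics/s5.png',sc);print(proj(camera_model('scene'),[h+.025*d,h-.03*d,h-.155*d]))
cv2.imwrite('pics/v5.png',np.hstack([cv2.resize(w,(520,325)),crop(sc,260,150,140,163,2)[:325]]))
E
```

```text
17.1 [0.4308 0.0441 0.3058] [[ 0.9706 -0.2409  0.0017]
 [-0.2409 -0.9706  0.0005]
 [ 0.0015 -0.0009 -1.    ]]
[[319.7358  -2.4952]
 [319.7203  51.9633]
 [319.6935 160.4451]]
[[299.2462 182.0486]
 [294.7533 198.7054]
 [284.3297 237.4647]]
[[322.0288 231.9423]
 [334.824  218.2214]
 [360.9224 190.217 ]]
```

View pics/v5.png

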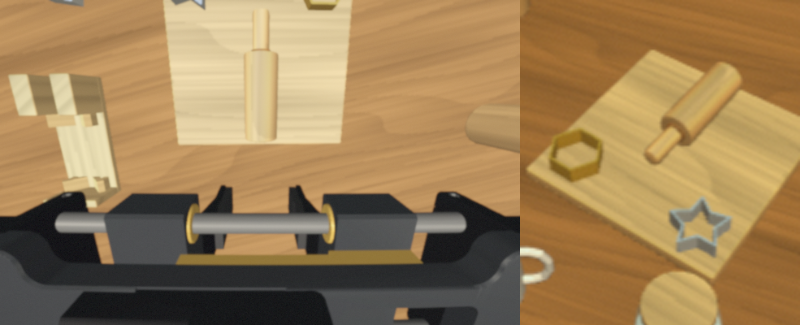

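The pin lies at rest on the board, on its side: in the wrist frame its tip is near (321,12), the shoulder near (321,65) and the flat end near (321,172). That is about 14 mm further back than the grip implied, so it slid along the pads. I'll measure the edges and the cradle in this same frame.

```bash
python3 - <<'E'
from h import *
from scipy.signal import find_peaks
np.set_printoptions(precision=4,suppress=True)
w=cv2.imread('pics/w5.png');g=w.astype(float)
def pk(v,th):
    d=np.abs(np.diff(v,axis=0)).sum(1);i,_=find_peaks(d,height=th);return [(int(k),int(d[k])) for k in i]
print('col321',pk(g[0:185,316:327].mean(1),14)); print('col333',pk(g[40:185,331:337].mean(1),14))
for r in(25,45,80,110,140,160): print(r,pk(g[r-2:r+3,280:365].mean(0),25))
m=camera_model('wrist')
for u in [(321,12),(321,65),(321,172)]: print(atz(m,u,.045))
h=np.array([.6041,.0008,.045]);d=np.array([.970,-.241,0])
# cradle model overlay residuals: local crop for corner refinement
G=cv2.cvtColor(w,cv2.COLOR_BGR2GRAY)
a=np.radians(-14.5);R=np.array([[np.cos(a),-np.sin(a),0],[np.sin(a),np.cos(a),0],[0,0,1]])
for l in [(126,45,25),(126,-45,25),(68,45,25),(68,-45,25),(68,16,25),(68,-16,25),(126,16,25),(126,-16,25)]:
    u=proj(m,R@np.array(l)/1000+[.4953,.3484,.045])[0];print(l,u)
E
```

```text
col321 [(59, 57), (61, 42), (176, 59)]
col333 [(20, 19), (132, 30), (136, 74)]
25 [(32, 26), (48, 36), (51, 51)]
45 [(32, 27), (48, 36), (51, 54)]
80 [(19, 43), (22, 25), (61, 61)]
110 [(61, 66)]
140 [(60, 61)]
160 [(60, 71)]
[ 0.6136 -0.0036  0.045 ]
[0.5608 0.0095 0.045 ]
[0.4389 0.0397 0.045 ]
(126, 45, 25) [ 4.4048 83.9064]
(126, -45, 25) [80.5671 82.8201]
(68, 45, 25) [ 17.9923 136.2136]
(68, -45, 25) [ 91.1501 136.0191]
(68, 16, 25) [ 41.2012 136.119 ]
(68, -16, 25) [ 67.226 136.05 ]
(126, 16, 25) [28.5183 83.4925]
(126, -16, 25) [55.6136 83.1065]
```

```bash
cat > fit.py <<'E'
from h import *
from scipy.optimize import minimize
def segs():
    S=[]
    for y0,y1 in((16,45),(-45,-16)):
        S+=[((68,y0),(68,y1)),((126,y0),(126,y1)),((68,y0),(126,y0)),((68,y1),(126,y1))]
    S+=[((-80,-45),(-80,45)),((-68,-45),(-68,45)),((-80,-45),(-68,-45)),((-80,45),(-68,45))]
    return S
def pts(v):
    a=np.radians(v[2]);R=np.array([[np.cos(a),-np.sin(a),0],[np.sin(a),np.cos(a),0],[0,0,1]])
    A=[];B=[]
    for p,q in segs():
        p,q=np.array(p+(25,))/1000.,np.array(q+(25,))/1000.
        n=max(4,int(np.linalg.norm(q-p)*500));t=np.linspace(.05,.95,n)[:,None];X=p+(q-p)*t
        nn=np.array([-(q-p)[1],(q-p)[0],0]);nn/=np.linalg.norm(nn)
        A.append(X@R.T+[v[0],v[1],.045]);B.append((X+nn*1e-3)@R.T+[v[0],v[1],.045])
    return np.vstack(A),np.vstack(B)
def score(v,views):
    A,B=pts(v);s=[]
    for m,gx,gy in views:
        u=proj(m,A);w=proj(m,B)-u;w/=np.linalg.norm(w,axis=1,keepdims=True)
        f=lambda g:cv2.remap(g,u[:,0].astype(np.float32)[None],u[:,1].astype(np.float32)[None],cv2.INTER_LINEAR)[0]
        s.append(np.minimum(np.abs(f(gx)*w[:,0]+f(gy)*w[:,1]),60).mean())
    return -np.mean(s)
def view(path,m,sig=1.2):
    g=cv2.GaussianBlur(cv2.cvtColor(cv2.imread(path),cv2.COLOR_BGR2GRAY).astype(np.float32),(0,0),sig)
    return m,cv2.Sobel(g,cv2.CV_32F,1,0),cv2.Sobel(g,cv2.CV_32F,0,1)
def fit(views,v0=(.4953,.3484,-14.5)):
    best=None
    for dx in np.arange(-.009,.0091,.0015):
        for dy in np.arange(-.009,.0091,.0015):
            for da in(-2,-1,0,1,2):
                v=np.array(v0)+[dx,dy,da];s=score(v,views)
                if best is None or s<best[0]:best=(s,v)
    r=minimize(score,best[1],args=(views,),method='Nelder-Mead',options=dict(initial_simplex=best[1]+np.array([[0,0,0],[.001,0,0],[0,.001,0],[0,0,.5]])))
    return r.x,r.fun,score(v0,views)
E
python3 - <<'E'
from fit import *
np.set_printoptions(precision=4,suppress=True)
m=camera_model('wrist')
for u in [(321,60.5),(321,176.5)]: print(atz(m,u,.07),atz(m,u,.045))
V=[view('pics/top0.png',camera_model('top')),view('pics/scene0.png',camera_model('scene')),view('pics/w5.png',m)]
for v in V: print(fit([v]))
print(fit(V))
E
```

```text
[0.561  0.0095 0.07  ] [0.5654 0.0084 0.045 ]
[0.4383 0.04   0.07  ] [0.4332 0.0411 0.045 ]
(array([  0.4941,   0.3518, -14.7036]), np.float64(-50.76117901115015), np.float64(-49.153426600299476))
(array([  0.4935,   0.3523, -13.4281]), np.float64(-50.55749901014668), np.float64(-48.47437881697137))
(array([  0.4883,   0.3451, -14.1306]), np.float64(-44.299739572820606), np.float64(-27.81889103454961))
(array([  0.4891,   0.3489, -14.7968]), np.float64(-45.34314775858493), np.float64(-41.815565483940155))
```

```bash
sed -i 's/,60).mean/,250).mean/' fit.py; python3 - <<'E'
from fit import *
np.set_printoptions(precision=4,suppress=True)
m=camera_model('wrist')
V=[view('pics/top0.png',camera_model('top'),.8),view('pics/scene0.png',camera_model('scene'),.8),view('pics/w5.png',m,.8)]
for v in V: print(fit([v]))
print(fit(V))
E
```

```text
(array([  0.4935,   0.3503, -14.1411]), np.float64(-129.03754917401324), np.float64(-107.88130111068217))
(array([  0.4929,   0.3506, -14.0661]), np.float64(-124.4451342538755), np.float64(-95.19467171190352))
(array([  0.488 ,   0.3464, -14.1005]), np.float64(-94.1618732363835), np.float64(-33.548107162253594))
(array([  0.493 ,   0.3501, -14.1757]), np.float64(-90.00242119738732), np.float64(-78.87469332827976))
```

jog_arm([
  [[0.02, 0, 0.02, 0], [0.025, 0, 0.03, 0], [0.02, 0, 0.03, 0], [0.0145, 0, 0.02, 0], [0, 0, 0.01, 0], [0, 0, 0, 0], [0, 0, 0, 0]],
], claw=1.0)

```text
time_s: 18.12
tcp_pos: [0.5077, 0.025, 0.196]
ee_rot: [[0.971, -0.241, 0.001], [-0.241, -0.971, 0.0], [0.001, -0.001, -1.0]]
wrist_force: [-0.5, 0.1, 0.4]
gripper_width: 0.995
gripper_force: 0.0
```

jog_arm([
  [[0, 0.0022, 0.02, 0], [0, 0, 0.03, 0], [0, 0, 0.03, 0], [0, 0, 0.015, 0], [0, 0, 0.005, 0], [0, 0, 0, 0]],
])

```text
time_s: 18.88
tcp_pos: [0.5075, 0.0229, 0.0957]
ee_rot: [[0.971, -0.241, 0.001], [-0.241, -0.971, 0.0], [0.001, -0.001, -1.0]]
wrist_force: [0.4, -0.3, 0.2]
gripper_width: 1.003
gripper_force: 0.0
```

jog_arm([
  [[0, 0, 0, 0], [0, 0, 0, 0], [0, 0, 0, 0], [0, 0, 0, 0], [0, 0, 0, 0], [0, 0, 0, 0]],
], claw=0.5)

```text
time_s: 19.62
tcp_pos: [0.5072, 0.0227, 0.0951]
ee_rot: [[0.97, -0.241, 0.0], [-0.241, -0.97, 0.0], [0.0, -0.0, -1.0]]
wrist_force: [0.2, 1.2, 0.6]
gripper_width: 0.565
gripper_force: 30.0
```

jog_arm([
  [[0, 0, -0.003, 0], [0, 0, -0.01, 0], [0, 0, -0.02, 0], [0, 0, -0.03, 0], [0, 0, -0.03, 0], [0, 0, -0.02, 0], [0, 0, -0.007, 0], [0, 0, 0, 0], [0, 0, 0, 0]],
])

```text
time_s: 20.75
tcp_pos: [0.5064, 0.0225, 0.214]
ee_rot: [[0.97, -0.241, -0.002], [-0.241, -0.97, -0.001], [-0.002, 0.001, -1.0]]
wrist_force: [-0.1, 0.8, -2.2]
gripper_width: 0.565
gripper_force: 30.0
```

```bash
python3 - <<'E'
from h import *
np.set_printoptions(precision=4,suppress=True)
s=sense();print(s['time_s'],s['tcp_pos'],s['ee_rot'],s['moment'],s['wrist_force'])
m=camera_model('wrist');w=capture('wrist')[:,:,::-1];cv2.imwrite('pics/w6.png',w)
g=w.astype(float);d=np.abs(np.diff(g[0:260,316:327].mean(1),axis=0)).sum(1)
print([(i,int(d[i])) for i in range(259) if d[i]>25 and d[i]==d[max(0,i-3):i+4].max()])
c=s['tcp_pos']-[0,0,.051];a=s['ee_rot'][:,0]
print(proj(m,[c+x*a+[0,0,z] for x,z in((-.071,.025),(.054,.025),(.109,.012),(.109,0))]))
E
```

```text
20.75 [0.5064 0.0225 0.214 ] [[ 0.9704 -0.2414 -0.0023]
 [-0.2414 -0.9704 -0.0005]
 [-0.0021  0.0011 -1.    ]] [-0.074   0.171  -0.0759] [-0.103   0.7641 -2.2053]
[(153, 68), (167, 51)]
[[318.3256 392.3979]
 [317.8616 169.8396]
 [317.8349  33.8578]
 [318.0101  41.3594]]
```

jog_arm([
  [[-0.0021, -0.0079, 0, 0], [-0.0042, -0.0158, 0, 0], [-0.0063, -0.0236, 0, 0], [-0.0085, -0.0315, 0, 0], [-0.0085, -0.0315, 0, 0], [-0.0085, -0.0315, 0, 0], [-0.0085, -0.0315, 0, 0], [-0.0085, -0.0315, 0, 0], [-0.0085, -0.0315, 0, 0], [-0.0085, -0.0315, 0, 0], [-0.0063, -0.0236, 0, 0], [-0.0042, -0.0158, 0, 0], [-0.0021, -0.0079, 0, 0], [0, 0, 0, 0], [0, 0, 0, 0], [0, 0, 0, 0]],
])

```text
time_s: 22.8
tcp_pos: [0.501, 0.3481, 0.2152]
ee_rot: [[0.97, -0.242, -0.0], [-0.242, -0.97, -0.0], [-0.0, 0.0, -1.0]]
wrist_force: [-0.1, 0.4, -1.6]
gripper_width: 0.564
gripper_force: 30.0
```

```bash
python3 - <<'E'
from fit import *
import fit as F
np.set_printoptions(precision=4,suppress=True)
s=sense();print(s['time_s'],s['tcp_pos'],s['ee_rot'],s['wrist_force'],s['moment'])
m=camera_model('wrist');cv2.imwrite('pics/w7.png',capture('wrist')[:,:,::-1])
c=s['tcp_pos']-[0,0,.051];a=s['ee_rot'][:,0]
print(proj(m,[c+x*a+[0,0,z] for x,z in((.055,.025),(.055,.012),(.11,.012),(.11,0))]))
g=cv2.imread('pics/w7.png').astype(float);d=np.abs(np.diff(g[0:260,316:323].mean(1),axis=0)).sum(1)
print([(i,int(d[i])) for i in range(259) if d[i]>20 and d[i]==d[max(0,i-3):i+4].max()])
# block edges only for the wrist view (end board is hidden)
S=F.segs();F.segs=lambda:S[:8]
V=[view('pics/w7.png',m,1.0)];print(fit(V,(.493,.3505,-14.1)))
A=np.array([.493,.3505,.07]);ang=np.radians(-14.1);R=np.array([[np.cos(ang),-np.sin(ang),0],[np.sin(ang),np.cos(ang),0],[0,0,1]])
print(proj(m,[A+R@np.array(p) for p in((.126,.045,0),(.126,.016,0),(.126,-.016,0),(.126,-.045,0),(.068,.045,0),(.068,-.045,0))]))
E
```

```text
22.8 [0.501  0.3481 0.2152] [[ 0.9702 -0.2422 -0.    ]
 [-0.2422 -0.9702 -0.    ]
 [-0.      0.0001 -1.    ]] [-0.1141  0.3639 -1.5932] [-0.0487  0.1315  0.0026]
[[317.8814 167.5401]
 [318.0901 162.7509]
 [317.8961  31.3093]
 [318.0914  39.1124]]
[(34, 85), (153, 70), (167, 51)]
(array([  0.488 ,   0.3508, -13.9703]), np.float64(-67.26985792274289), np.float64(-43.021508765706))
[[260.6932  61.0805]
 [298.0429  61.0298]
 [339.3092  61.1258]
 [376.6387  61.35  ]
 [264.4543 137.1491]
 [372.8    137.3687]]
```

```bash
python3 - <<'E'
import fit as F
from fit import *
np.set_printoptions(precision=4,suppress=True)
# pin on the board: upper half rims at flat end/shoulder and handle tip, params = body middle x,y and yaw
def pp(v):
    a=np.radians(v[2]);d=np.array([np.cos(a),np.sin(a),0]);n=np.array([-d[1],d[0],0]);z=np.array([0,0,1.]);A=[];B=[]
    for x,r in((-.0625,.025),(.0625,.025),(.1175,.012)):
        for th in np.radians(np.arange(30,151,6)):
            P=np.array([v[0],v[1],.045])+x*d+r*(np.cos(th)*n+np.sin(th)*z);A.append(P);B.append(P+1e-3*d)
    return np.array(A),np.array(B)
b=F.pts;F.pts=pp
s=sense();R=s['ee_rot']
mw=camera_model('wrist');tcp=s['tcp_pos'];E=R.T@(mw['eye']-tcp);Q=R.T@mw['rotation']
R5=np.array([[.9706,-.2409,.0017],[-.2409,-.9706,.0005],[.0015,-.0009,-1]]);m5=dict(mw,eye=np.array([.4308,.0441,.3058])+R5@E,rotation=R5@Q)
for p,m in(('t5',camera_model('top')),('s5',camera_model('scene')),('w5',m5)):
    print(p,fit([view(f'pics/{p}.png',m,.8)],(.4997,.0247,-14)))
F.pts=b
S=F.segs()
V=[view('pics/w7.png',mw,1.0)]
F.segs=lambda:S[:8]
for x in np.arange(.482,.5,.001): print(round(x,3),round(max(-score((x,y,-14.1),V) for y in np.arange(.346,.355,.001)),1),end='; ')
E
```

```text
t5 (array([  0.5   ,   0.017 , -11.5569]), np.float64(-34.10604690700035), np.float64(-25.88090092215806))
s5 (array([  0.5052,   0.027 , -13.6858]), np.float64(-104.88837200902557), np.float64(-63.45026782816106))
w5 (array([  0.4979,   0.0243, -13.1862]), np.float64(-61.08930900567514), np.float64(-34.58230924639464))
0.482 47.3; 0.483 47.7; 0.484 48.1; 0.485 48.1; 0.486 49.6; 0.487 59.7; 0.488 66.8; 0.489 63.7; 0.49 57.2; 0.491 49.5; 0.492 46.3; 0.493 46.6; 0.494 45.6; 0.495 44.4; 0.496 45.2; 0.497 45.1; 0.498 44.2; 0.499 43.0; 0.5 43.4;
```

```bash
python3 - <<'E'
import fit as F
from fit import *
np.set_printoptions(precision=4,suppress=True)
mw=camera_model('wrist');s=sense();c=s['tcp_pos']-[0,0,.051];R=s['ee_rot'];a=R[:,0];n=R[:,1]
g=cv2.imread('pics/w7.png').astype(float)
for r in(50,80,110,140,190,210):
    d=np.abs(np.diff(g[r-2:r+3,230:410].mean(0),axis=0)).sum(1);print(r,[(i+230,int(d[i])) for i in range(179) if d[i]>30 and d[i]==d[max(0,i-2):i+3].max()])
print('handle',proj(mw,[c+x*a+y*n for x in(.065,.1) for y in(-.012,.012)]))
print('body',proj(mw,[c+x*a+y*n for x in(.04,.05) for y in(-.025,.025)]))
S=F.segs();F.segs=lambda:S[:8]
x=fit([view('pics/w7.png',mw,.7)],(.4883,.3508,-14.));print(x)
v=x[0]
aa=np.radians(v[2]);Rc=np.array([[np.cos(aa),-np.sin(aa),0],[np.sin(aa),np.cos(aa),0],[0,0,1]])
print(proj(mw,[Rc@np.array(p)+[v[0],v[1],.07] for p in((.126,.045,0),(.126,.016,0),(.126,-.016,0),(.126,-.045,0),(.068,.045,0),(.068,.016,0),(.068,-.016,0),(.068,-.045,0))]))
t=np.array([v[0],v[1],0])+.0078*Rc[:,0];print('target',t,'shift',R.T@(t-s['tcp_pos']))
E
```

```text
50 [(295, 43)]
80 [(263, 70), (295, 47), (345, 58), (375, 55)]
110 [(265, 61), (296, 32), (344, 65), (374, 54)]
140 [(266, 43), (343, 63), (372, 57)]
190 [(273, 47)]
210 [(274, 44)]
handle [[294.1816 139.149 ]
 [342.2512 139.1684]
 [292.3761  62.8861]
 [343.8406  62.9142]]
body [[270.594  187.7613]
 [365.9798 187.7902]
 [269.644  168.8794]
 [366.8721 168.9126]]
(array([  0.488 ,   0.351 , -13.9856]), np.float64(-72.6494384647592), np.float64(-70.81731870753228))
[[261.8599  68.0588]
 [298.9872  67.9414]
 [340.0108  67.9541]
 [377.1252  68.0943]
 [265.6731 143.2681]
 [300.3717 143.2252]
 [338.7037 143.2299]
 [373.3907 143.2812]]
target [0.4956 0.3491 0.    ] shift [-0.0054  0.0005  0.2152]
```

jog_arm([
  [[-0.0024, 0, 0.005, 0], [-0.002, 0, 0.015, 0], [-0.001, 0, 0.02, 0], [0, 0, 0.015, 0], [0, 0, 0.005, 0], [0, 0, 0, 0], [0, 0, 0, 0]],
])

```text
time_s: 23.72
tcp_pos: [0.496, 0.3506, 0.1558]
ee_rot: [[0.971, -0.241, 0.001], [-0.241, -0.971, 0.001], [0.001, -0.001, -1.0]]
wrist_force: [-0.1, 0.1, -2.5]
gripper_width: 0.565
gripper_force: 30.0
```

```bash
python3 - <<'E'
import fit as F
from fit import *
np.set_printoptions(precision=4,suppress=True)
s=sense();mw=camera_model('wrist');cv2.imwrite('pics/w8.png',capture('wrist')[:,:,::-1]);cv2.imwrite('pics/s8.png',capture('scene')[:,:,::-1]);R=s['ee_rot']
print(s['time_s'],s['tcp_pos'],s['wrist_force'])
S=F.segs();F.segs=lambda:S[:8]
x=fit([view('pics/w8.png',mw,.8)],(.488,.351,-14.));print(x)
v=x[0];aa=np.radians(v[2]);t=np.array([v[0]+.0078*np.cos(aa),v[1]+.0078*np.sin(aa),0]);print('shift',R.T@(t-s['tcp_pos']))
E
```

```text
23.725 [0.496  0.3506 0.1558] [-0.0574  0.076  -2.5339]
(array([  0.4877,   0.3512, -13.882 ]), np.float64(-77.3545070109818), np.float64(-73.989601032942))
shift [-0.0005  0.0016  0.1558]
```

jog_arm([
  [[-0.0005, 0.0007, 0.005, 0], [0, 0, 0.01, 0], [0, 0, 0.012, 0], [0, 0, 0.012, 0], [0, 0, 0.007, 0], [0, 0, 0.004, 0], [0, 0, 0, 0]],
])

```text
time_s: 24.7
tcp_pos: [0.495, 0.3496, 0.1048]
ee_rot: [[0.971, -0.241, -0.0], [-0.241, -0.971, -0.0], [-0.0, 0.0, -1.0]]
wrist_force: [-1.1, -0.3, -3.1]
gripper_width: 0.564
gripper_force: 30.0
```

jog_arm([
  [[0, 0, 0.003, 0], [0, 0, 0.003, 0], [0, 0, 0.002, 0], [0, 0, 0.001, 0], [0, 0, 0, 0], [0, 0, 0, 0]],
])

```text
time_s: 25.45
tcp_pos: [0.495, 0.3497, 0.0961]
ee_rot: [[0.97, -0.241, 0.0], [-0.241, -0.97, 0.0], [0.0, -0.0, -1.0]]
wrist_force: [-0.7, 0.9, -2.4]
gripper_width: 0.564
gripper_force: 30.0
```

jog_arm([
  [[0, 0, 0.0007, 0], [0, 0, 0.0006, 0], [0, 0, 0, 0], [0, 0, 0, 0]],
])

```text
time_s: 25.95
tcp_pos: [0.4953, 0.3501, 0.0952]
ee_rot: [[0.971, -0.241, 0.001], [-0.241, -0.971, 0.001], [0.001, -0.001, -1.0]]
wrist_force: [-0.3, 0.9, 2.1]
gripper_width: 0.566
gripper_force: 30.0
```

jog_arm([
  [[0, 0, 0, 0], [0, 0, 0, 0], [0, 0, 0, 0], [0, 0, 0, 0]],
], claw=0.85)

```text
time_s: 26.45
tcp_pos: [0.4949, 0.3495, 0.0947]
ee_rot: [[0.97, -0.241, -0.0], [-0.241, -0.97, -0.0], [-0.0, 0.0, -1.0]]
wrist_force: [0.6, -0.6, -0.4]
gripper_width: 0.839
gripper_force: 0.0
```

jog_arm([
  [[0, 0, -0.01, 0], [0, 0, -0.03, 0], [0, 0, -0.05, 0], [0, 0, -0.05, 0], [-0.04, 0, -0.04, 0], [-0.05, 0, 0, 0], [-0.03, 0, 0, 0], [0, 0, 0, 0], [0, 0, 0, 0]],
])

```text
time_s: 27.58
tcp_pos: [0.3788, 0.3787, 0.2753]
ee_rot: [[0.971, -0.241, 0.001], [-0.241, -0.971, 0.001], [0.001, -0.001, -1.0]]
wrist_force: [0.1, -0.6, -0.4]
gripper_width: 0.849
gripper_force: 0.0
```

```bash
python3 - <<'E'
from fit import *
import fit as F
np.set_printoptions(precision=4,suppress=True)
s=sense();print(s['time_s'],s['tcp_pos'],s['wrist_force'])
mw=camera_model('wrist');cv2.imwrite('pics/w9.png',capture('wrist')[:,:,::-1]);cv2.imwrite('pics/s9.png',capture('scene')[:,:,::-1])
# seated pin: rims at axis height .045; compare tilt hypotheses
a0=np.radians(-14)
def mk(tilt):
    def pp(v):
        a=np.radians(v[2]);h=np.array([np.cos(a),np.sin(a),0]);z0=np.array([0,0,1.]);d=h*np.cos(tilt)+z0*np.sin(tilt);n=np.array([-h[1],h[0],0]);z=np.cross(d,n);A=[];B=[]
        for x,r in((-.0625,.025),(.0625,.025),(.1175,.012)):
            for th in np.radians(np.arange(40,141,5)):
                P=np.array([v[0],v[1],.045])+x*d+r*(np.cos(th)*n+np.sin(th)*z);A.append(P);B.append(P+1e-3*d)
        for y in(-1,1):
            for x in np.linspace(-.055,.11,30):
                r=.025 if x<.0625 else .012
                pass
        return np.array(A),np.array(B)
    return pp
for t in(-4,-2,0,2,4):
    F.pts=mk(np.radians(t));print(t,[fit([view(f'pics/{p}.png',m,.8)],v0)[:2] for p,m,v0 in(('w9',mw,(.488,.35,-14)),('s9',camera_model('scene'),(.493,.352,-14)))])
w=cv2.imread('pics/w9.png');sc=cv2.imread('pics/s9.png')
cv2.imwrite('pics/v9.png',np.hstack([cv2.resize(w,(480,300)),crop(sc,430,190,100,100,3)]))
E
```

```text
27.575 [0.3788 0.3787 0.2753] [ 0.0768 -0.589  -0.4323]
-4 [(array([  0.4768,   0.3305, -13.9339]), np.float64(-78.48815156618467)), (array([  0.4873,   0.3545, -14.7655]), np.float64(-113.72082911419122))]
-2 [(array([  0.4776,   0.332 , -13.8729]), np.float64(-80.33915484302337)), (array([ 0.4867,  0.3433, -9.7105]), np.float64(-111.34848634891912))]
0 [(array([  0.4782,   0.3328, -13.8357]), np.float64(-80.45086185536843)), (array([  0.4934,   0.3511, -14.2565]), np.float64(-96.77006190085051))]
2 [(array([  0.4793,   0.3355, -13.5524]), np.float64(-80.46937725676564)), (array([  0.4955,   0.352 , -14.6098]), np.float64(-99.8524459973004))]
4 [(array([  0.48  ,   0.3363, -13.7179]), np.float64(-80.0619357691105)), (array([  0.5009,   0.3574, -17.4946]), np.float64(-86.61968922537993))]
```

The contact came exactly at the seated height: TCP 95.2 mm, which puts the axis at 45 mm. In the scene camera, the level-pin fit matches the cradle fit to under 1 mm. The fits alone do not rule out a slight tilt, but the contact height agrees with level seating. The gripper is clear, so I'm handing in.

```bash
python3 -c "
from station import *
print(finish_job())"
```

```text
the job is handed in; nothing more can be done
None
```

I laid the small rolling pin on the board and let go of it there. I then took it again, set it in the cradle with its handle in the slot, and handed in at about 28 s. I checked the final seating by contact height and camera fit, not in a viewed picture.

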